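Ready the label printer

ROBOT

A 6-joint arm with a two-finger parallel gripper is mounted at the origin on the work surface. World frame = base frame: x ahead of the robot, y to its left, z up, the work surface at z = 0. Lengths are in mm, angles in degrees, forces in N, time in s.
With the tool pointing down it reaches from about 350 to 850 mm from the base axis. Payload 8.1 kg.
Tool frame: the origin (TCP) lies midway between the tips of the shut fingers; the grasp point (between the pads) lies 19 mm behind it (r.grasp_offset is the distance from the TCP to the grasp point, in mm); z points along the fingers, x is the direction in which the jaws open and shut, and the axes are right-handed (so a half turn about z gives the same grasp; the last joint's range is limited). The gripper opens to 85 mm and grips with 20 to 120 N. Pads are 22 mm wide; open, the fingers measure 114 mm over their backs; the gripper's body (76 mm by 85 mm) begins 54 mm behind the grasp point. The pads swing forward as they close: fully open they stand 13 mm farther back than shut.
Start: joints at [-74.336, 7.471, 85.268, -0, 87.261, -4.893], TCP at [210.711, -561.789, 231.292] pointing down, gripper open.
Joint ranges: [-169.43, 169.43], [-51.17, 129.36], [1.28, 143.12], [-76.62, 256.62], [0, 156.53], [-152.29, 152.29]. Speed limits (degrees/s): [136.94, 136.94, 159.86, 180, 180, 180].

INTERFACE

Orientations are given as [roll, pitch, yaw] about the fixed x, y, z axes, in that order (R = Rz(yaw) Ry(pitch) Rx(roll)).
In Python, from bench import r, optics, hand_in gives the robot as it stands.
- The arm moves only by the shell command python3 -m pendant 'ROWS' [FORCE]. ROWS is JSON, a list of rows, each a list of 5 numbers: the opening, from 0 (shut) to 1 (fully open), then the shift along the tool's x, y, z in mm, then the turn about the tool's z in degrees. A call has 1 to 10 rows; each row shifts and turns the commanded pose from where the row before left it, along the tool's axes as they then stand; what a row does not reach is not made up. A row lasts 1/10 s, in which the tool goes at most 50 mm and 8.59 degrees, less where a joint would pass 70% of its speed; a pose out of reach is approached as far as the arm can. A call with a gripper value outside its range is refused whole. The fingers move at their own pace and stop on an object; FORCE is the grip in N (left out, the last holds). Time passes only in rows, so rows that do not move let the fingers close. It gives the time, the measured TCP pose, the force and the opening at its end, in the units of the state.
- r.sense(): the state, without advancing time (a new reading comes with each control period).
- optics.snapshot(name): name is "side" or "top"; returns (picture, depth): 400x640x3 uint8, blue, green, red; 400x640 float32, mm along the optical axis (not along the pixel's ray), 0 where there is no reading.
- optics.camera_params(name): a dict with "camera_matrix" (3x3 intrinsics, pixels), "k1" (the pictures are not rectified: a ray, as slopes to the right and down, at radius r is drawn at 1 + k1 r^2 times it, then the intrinsics apply), "eye" and "orientation" of the camera in the world. Camera axes: x right, y down, z forward; pixel columns grow to the right and rows downward; lengths in mm; the calibration is good to about 2 mm. A picture is of the moment at which its call begins. camera_params takes no time and is no camera call.
- hand_in(): hands the job in, once; it reports no verdict.
Trained networks look in the newest picture that a camera, given by its name, has taken for a name from the list of things; names that differ only in an ending like _2 or _b are one class to them, and where a whole thing is asked for, a point or a joint stands for the part that bears it (a point fixed in the world has none). Each returns a list of dicts, best first, with "score" (0 to 1); they miss things now and then, are a little off and sometimes report something else, mostly with a low value. They report only what shows in the picture. A call takes as long as a camera call.
- optics.search_frame(camera, query): "at" ([x, y, z] in mm, in world coordinates, good to about 4 mm: the middle of the surface that is visible of it).
The state is a dict: "time": time; "joint_pos": joint angles; "qd": joint speeds; "joint_efforts": joint torques, N m; "tool_pos": TCP position; "tcp_rot": TCP orientation; "ft_force": force on the tool from outside, world axes, zero at the start; "wrist_torque": the same for the moment, N m; "finger_gap": finger opening in mm.
Only numpy, scipy, OpenCV 4.12 (cv2) and the standard library are available. Lean on these libraries where they do the work, as an engineer would, in place of code of your own. Each camera call takes 0.05 s, during which the arm holds its last target. There are 200 camera calls.

TASK

Get the label printer on the desk running, using only pushes of the closed fingers: first push its open cover down until it is fully shut, then push down the raised end of the red rocker on the power block to switch it on, and last press the printer's green key all the way in and let it come back up. Do not press the orange key or the black rocker, do not open the cover any further, and do not lift the power block or push it out of its place. Leave the other things on the desk where they stand.

Things in the scene. Friction and masses are not known exactly. Their poses are not given: they have to be found in the camera images.
- printer: grey and white label printer, fixed, 240 mm deep (its x) by 180 mm wide (y). Origin: centre of its underside, on the desk; x points from front to rear, y left, z up. The front 70 mm is a white deck 85 mm high with two keys; behind it a cover (hinge along y at x = +115, z = 107 mm) closes the roll bay. Shut, the cover's top is flat at z = 117 mm, x from -50 to +115 mm
- cover (a joint): angle of the printer's white cover (with a black window), rad: 0 = fully shut, grows as its front edge rises; starts at 0.4 to 0.75. The flat panel is 165 mm long from the rear hinge to its free front edge, 180 mm wide, 10 mm thick. The hinge is stiff: it stays where it is left, and a push of about 2 to 4 N on its front half closes it
- cover_edge (a point): middle of the cover's free front edge, on its upper face; moves with the cover. Its x axis points along the panel to the hinge, z out of the upper face
- feed_key (a joint): travel of the green key, m: 0 = up, 0.005 = fully in; springs back. Needs about 5 N
- feed_key_top (a point): centre of the top of the round green key, 24 mm in diameter, in a black collar 40 mm in diameter on the printer's front deck; pressed straight down. Its top stands 100 mm above the desk, 9 mm above the collar. It is the left or the right of the two keys, which are 60 mm apart
- cancel_key (a joint): travel of the orange key, m: 0 = up, 0.005 = fully in; springs back. Not to be pressed
- cancel_key_top (a point): centre of the top of the orange key, shaped like the green one
- power_block: white power block, 200 mm (its x) by 70 mm (y) by 45 mm high, 0.5 to 0.85 kg, loose on the desk left or right of the printer. Origin: centre of its underside. On top: red rocker at x = -70 mm, black rocker at x = 0, round grey socket at x = +68 mm. The rockers rock along the block's y; pivots 51 mm above the desk at y = 0
- rocker_red (a joint): angle of the red rocker, rad: 0 = off (the end at the block's +y side raised), 0.34 = on (that half down and level, the other raised). Stays where it is left; turning it takes about 3 to 5 N on the raised end. Seen from above it is 26 mm (block's x) by 52 mm (block's y); its two flat halves meet in a shallow V at the pivot, and the end sinks about 9 mm
- rocker_red_end (a point): point on the upper face of the red rocker's half to be pushed, 18 mm out from the pivot and 8 mm in from its edge; moves with the rocker. About 63 mm above the desk when off, 57 mm when on
- rocker_black (a joint): angle of the black rocker, rad, same meaning as the red one; it starts on (about 0.33) and is to stay so
- rocker_black_end (a point): the same point on the black rocker
- tape: black tape dispenser, 140 x 55 mm, 76 mm high, loose, on the other side of the printer from the power block; origin at its underside's centre
- stapler: blue and black stapler, 125 x 34 mm, 55 mm high, loose, in front of the printer (towards the robot); origin at its underside's centre
- clip_jar: clear jar with a red cap, 52 mm in diameter, 55 mm high, loose, in front of the printer; origin at its underside's centre
- mug: blue mug, 80 mm in diameter, 90 mm high, loose, beyond the printer's rear corner; origin at its underside's centre
- label_roll: spare label roll, 64 mm in diameter, 50 mm high, standing on end, loose, beyond the printer's other rear corner; origin at its underside's centre
- pen_cup: dark pen cup with three pens, 72 mm in diameter, 150 mm high with the pens, loose, far left; origin at its underside's centre

How it is judged:
By the outcome, as a careful person would: the job done as asked, in the order asked, and still so for the second after the job is handed in, with the robot touching nothing.
It also fails if it takes over 51 s, if anything falls off the work surface, if the arm or the gripper's body presses on something with over 40 N, if the wrist force passes 120 N, or if a joint passes its speed limit or range.

## Working session

There is one attempt and no reset: what is moved stays moved. The work goes in short steps, Python scripts to look and compute and a shell command to move; the robot and the scene stay as the last step left them, time stands still between calls to the robot, and variables do not carry over. Pictures are saved under pics/ and viewed, about 8 in all and at most 12, crops included, and the job is handed in when it is done.

```bash
ls; mkdir -p pics; cat > h.py <<'E'
import numpy as np, cv2
from bench import r, optics
from scipy.spatial.transform import Rotation as R
def cloud(name,depth):
    p=optics.camera_params(name);K=np.array(p["camera_matrix"]);k1=p["k1"]
    v,u=np.mgrid[0:depth.shape[0],0:depth.shape[1]]
    xd=(u-K[0,2])/K[0,0];yd=(v-K[1,2])/K[1,1];x,y=xd.copy(),yd.copy()
    for _ in range(10):
        s=1+k1*(x*x+y*y);x=xd/s;y=yd/s
    c=np.stack([x*depth,y*depth,depth],-1)
    o=np.array(p["orientation"]);M=o if o.shape==(3,3) else R.from_euler('xyz',o,degrees=True).as_matrix()
    return c@M.T+np.array(p["eye"])
E
python3 - <<'E'
from h import *
print(r.sense())
for c in("top","side"):
    im,d=optics.snapshot(c);cv2.imwrite(f"pics/{c}0.png",im);np.save(f"pics/{c}0.npy",d)
    print(c,optics.camera_params(c))
    for q in["printer","cover_edge","feed_key_top","cancel_key_top","power_block","rocker_red_end","rocker_black_end","stapler","clip_jar"]:
        print(q,[(np.round(a["at"],0).tolist(),round(a["score"],2)) for a in optics.search_frame(c,q)[:2]])
E
```

```text
pics
{'time': 0.0, 'joint_pos': array([-7.43339470e+01,  7.51539391e+00,  8.53291118e+01, -4.63366205e-04,
        8.72610382e+01, -4.89312811e+00]), 'qd': array([-0.02086911, -0.03254993,  0.06055458, -0.04501333, -0.08873672,
        0.001182  ]), 'joint_efforts': array([ 4.37448443e-04, -5.69396496e+01, -5.00555241e+01, -4.04028742e-04,
        1.45590454e-02, -6.20222158e-05]), 'tool_pos': array([ 210.57459123, -561.25276608,  230.24305146]), 'tcp_rot': array([-1.79991458e+02,  1.05198793e-01, -6.94407885e+01]), 'ft_force': array([ 0.37988596, -0.07976252,  0.67831546]), 'wrist_torque': array([ 0.03158645, -0.0254578 ,  0.00293165]), 'finger_gap': 85.33223436646496}
top {'camera_matrix': array([[517.69520638,   0.        , 319.89663728],
       [  0.        , 517.69520638, 191.93470124],
       [  0.        ,   0.        ,   1.        ]]), 'k1': 0.055507929236439546, 'eye': array([ 317.15688757,   40.42817743, 1574.47673226]), 'orientation': array([-1.71532571e+02,  2.80640650e-02, -9.00376004e+01])}
printer [([543.0, 41.0, 124.0], 0.71), ([510.0, -299.0, 54.0], 0.69)]
cover_edge
[... 550 characters left out ...]
0.        ,   1.        ]]), 'k1': 0.038383872861542316, 'eye': array([445.50898788, 733.83438928, 856.9012703 ]), 'orientation': array([-1.36027080e+02,  9.95832056e-02, -1.70495998e+02])}
printer [([559.0, 88.0, 86.0], 0.98)]
cover_edge [([601.0, 53.0, 161.0], 0.66), ([366.0, 157.0, 36.0], 0.43)]
feed_key_top [([467.0, 21.0, 100.0], 0.38)]
cancel_key_top [([468.0, 18.0, 101.0], 0.6)]
power_block [([506.0, -279.0, 45.0], 0.62)]
rocker_red_end [([368.0, 157.0, 36.0], 0.48), ([448.0, -324.0, 57.0], 0.41)]
rocker_black_end [([510.0, -298.0, 60.0], 0.69), ([505.0, -279.0, 45.0], 0.21)]
stapler [([363.0, 156.0, 35.0], 0.68), ([507.0, -298.0, 58.0], 0.38)]
clip_jar [([358.0, -136.0, 43.0], 0.71)]
```

View pics/top0.png

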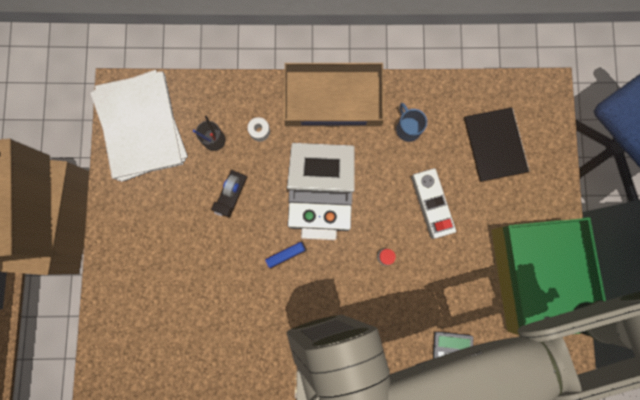

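```bash
python3 - <<'E'
from h import *
im=cv2.imread("pics/top0.png");d=np.load("pics/top0.npy");P=cloud("top",d);np.save("pics/P.npy",P)
hsv=cv2.cvtColor(im,cv2.COLOR_BGR2HSV)
def blob(n,lo,hi,box):
    m=cv2.inRange(hsv,lo,hi)>0
    m&=(d>0)&(P[...,0]>box[0])&(P[...,0]<box[1])&(P[...,1]>box[2])&(P[...,1]<box[3])
    print(n,m.sum(),P[m].mean(0).round(1) if m.any() else '',P[m].min(0).round(0),P[m].max(0).round(0))
    return m
blob("green",(40,80,40),(85,255,255),(400,700,-120,200))
blob("orange",(5,120,80),(22,255,255),(400,700,-120,200))
m=blob("red",(0,120,60),(8,255,255),(380,650,-400,-220))
print(cv2.minAreaRect(P[m][:,:2].astype(np.float32)))
# block top
m=(d>0)&(abs(P[...,2]-45)<5)&(P[...,0]>380)&(P[...,0]<650)&(P[...,1]>-400)&(P[...,1]<-200)
print("block",cv2.minAreaRect(P[m][:,:2].astype(np.float32)),P[m].mean(0))
# heights across red rocker
# cover plane
m=(d>0)&(P[...,2]>125)&(P[...,0]>480)&(P[...,0]<720)&(abs(P[...,1]-40)<70)
q=P[m];c=np.linalg.lstsq(np.c_[q[:,:2],np.ones(len(q))],q[:,2],rcond=None)[0];res=q[:,2]-np.c_[q[:,:2],np.ones(len(q))]@c
print("cover",c,res.std(),q.min(0),q.max(0),np.arctan(np.hypot(*c[:2])),np.degrees(np.arctan2(-c[1],-c[0])))
cv2.imwrite("pics/crop.png",cv2.resize(im[100:260,380:540],(800,800)) [:600])
E
```

```text
green 51 [469.1  73.2  99.2] [459.  63.  86.] [479.  84. 111.]
orange 63 [466.6  12.7  98.3] [456.   0.  86.] [479.  24. 107.]
red 130 [ 446.1 -318.2   58.5] [ 430. -344.   38.] [ 464. -294.   69.]
((446.315673828125, -318.2360534667969), (23.760852813720703, 49.88325119018555), 15.619359016418457)
block ((512.8305053710938, -298.7440185546875), (202.25021362304688, 70.83879852294922), 15.533875465393066) [ 520.07351788 -295.97204947   44.9542908 ]
cover [-5.67596795e-01  2.72292004e-02  5.00293316e+02] 2.9599757145219123 [526.84511355 -29.97117524 125.05759267] [671.8923909  109.78189163 204.07401222] 0.5167463396456289 -2.746532594498698
```

The top view shows the printer with its cover open (rear panel near 322,168). The green key is on the left (309,216) and the orange key on the right (330,217). The power block is on the right, with the red rocker at its near end (443,226). The stapler (285,255) and jar (388,256) are in front of the printer. From this I get block yaw 15.5° and printer yaw about -2.5°. Next I'll shut the fingers and move above the front half of the cover.

```bash
cat >> h.py <<'E'
def to(x,y,z,yaw=None):
    s=r.sense();M=R.from_euler('xyz',s["tcp_rot"],degrees=True).as_matrix()
    print("t",s["time"],"pos",s["tool_pos"].round(1),"rot",s["tcp_rot"].round(2),"f",s["ft_force"].round(1),"gap",round(s["finger_gap"],1),"shift",(M.T@(np.array([x,y,z])-s["tool_pos"])).round(1))
E
python3 -m pendant '[[0,0,0,-10,0],[0,-28,-33,-3,0],[0,-28,-33,-3,0],[0,-28,-33,-3,0],[0,-28,-33,-3,0],[0,-28,-33,-3,0],[0,-28,-33,-3,0],[0,-28,-33,0,0],[0,-28,-33,0,0],[0,-28,-33,0,0]]' 30
python3 - <<'E'
from h import *
to(550,40,240)
P=np.load("pics/P.npy")
# red rocker profile along block y
a=np.radians(15.5);c=np.array([445.6,-317.5]);q=P.reshape(-1,3);e=q[:,:2]-c
u=e@[np.cos(a),np.sin(a)];v=e@[-np.sin(a),np.cos(a)]
for lo in range(-32,32,8):
    for nm,u0 in(("red",0),("blk",70)):
        m=(abs(u-u0)<10)&(v>=lo)&(v<lo+8);print(nm,lo,np.median(q[m,2]).round(1) if m.any() else None,end=' | ')
    print()
E
```

```text
time: 2.0
tool_pos: [401.1, -220.1, 260.5]
tcp_rot: [-179.9, -0.1, -69.5]
ft_force: [0.5, -0.3, 0.4]
finger_gap: -0.0
t 2.0 pos [ 401.1 -220.1  260.5] rot [-1.7994e+02 -8.0000e-02 -6.9450e+01] f [ 0.5 -0.3  0.4] gap -0.0 shift [-191.3 -230.7   20.5]
red -32 51.7 | blk -32 47.3 | 
red -24 58.0 | blk -24 63.5 | 
red -16 56.1 | blk -16 62.1 | 
red -8 58.0 | blk -8 60.1 | 
red 0 58.6 | blk 0 57.2 | 
red 8 59.5 | blk 8 56.1 | 
red 16 60.3 | blk 16 56.6 | 
red 24 45.9 | blk 24 47.9 |
```

```bash
python3 -m pendant '[[0,-27,-33,0,0],[0,-27,-33,0,0],[0,-27,-33,0,0],[0,-27,-33,0,0],[0,-27,-33,0,0],[0,-27,-33,3,0],[0,-29,-33,5,0],[0,0,0,12,0],[0,0,0,5,0],[0,0,0,0,0]]'
python3 - <<'E'
from h import *
to(550,40,195)
E
```

```text
time: 3.0
tool_pos: [548.7, 37.7, 233.5]
tcp_rot: [179.9, 0.0, -69.5]
ft_force: [0.1, -0.1, 0.5]
finger_gap: 0.0
t 3.0 pos [548.7  37.7 233.5] rot [ 1.7988e+02  2.0000e-02 -6.9460e+01] f [ 0.1 -0.1  0.5] gap 0.0 shift [-1.6 -2.1 38.5]
```

```bash
python3 -m pendant '[[0,0,0,15,0],[0,0,0,12,0],[0,0,0,8,0],[0,0,0,8,0],[0,0,0,8,0],[0,0,0,8,0],[0,0,0,8,0],[0,0,0,8,0],[0,0,0,8,0],[0,0,0,6,0]]'; python3 -m pendant '[[0,0,0,6,0],[0,0,0,6,0],[0,0,0,5,0],[0,0,0,3,0],[0,0,0,0,0]]'
```

```text
time: 4.0
tool_pos: [549.2, 38.5, 144.4]
tcp_rot: [180.0, 0.0, -69.4]
ft_force: [-0.7, 0.2, 1.3]
finger_gap: 0.1
time: 4.5
tool_pos: [549.3, 38.4, 124.7]
tcp_rot: [180.0, 0.0, -69.4]
ft_force: [0.5, -0.3, 0.5]
finger_gap: 0.1
```

```bash
python3 -m pendant '[[0,0,0,2,0],[0,0,0,2,0],[0,0,0,2,0]]';python3 -m pendant '[[0,0,0,2,0],[0,0,0,1,0]]';python3 -m pendant '[[0,0,0,1,0],[0,0,0,1,0]]'
```

```text
time: 4.8
tool_pos: [549.6, 38.4, 119.3]
tcp_rot: [-180.0, -0.0, -69.4]
ft_force: [-1.1, -1.0, 1.3]
finger_gap: -0.2
time: 5.0
tool_pos: [549.6, 38.4, 116.9]
tcp_rot: [-180.0, -0.0, -69.4]
ft_force: [-6.8, -0.2, 13.0]
finger_gap: -0.2
time: 5.2
tool_pos: [549.7, 38.4, 116.7]
tcp_rot: [-180.0, -0.0, -69.4]
ft_force: [-13.6, -0.8, 27.1]
finger_gap: 0.2
```

```bash
python3 - <<'E'
from h import *
im,d=optics.snapshot("side");cv2.imwrite("pics/side1.png",im)
E
```

```text
(no output)
```

View pics/side1.png

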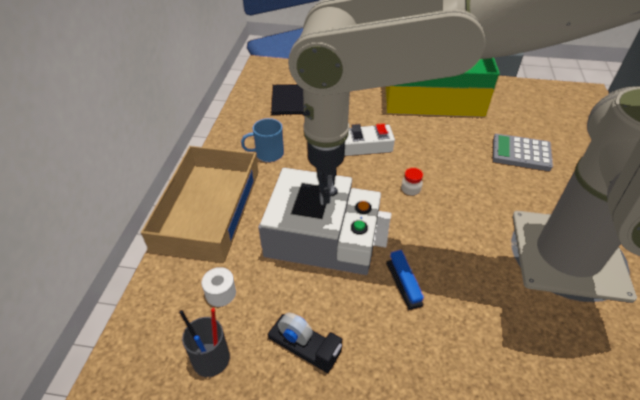

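Side view: the cover is flat and shut under the fingers (322,195), with a hard stop at z=116.7 and 27 N. Next I'll lift and go to the red rocker.

```bash
python3 -m pendant '[[0,0,0,-15,0],[0,0,0,-40,0],[0,35,28,0,0],[0,35,28,0,0],[0,35,28,0,0],[0,35,28,0,0],[0,35,28,0,0],[0,35,28,0,0],[0,35,28,0,0],[0,32,25,0,0]]';python3 -m pendant '[[0,0,0,0,5],[0,0,0,0,0]]'
python3 - <<'E'
from h import *
im,d=optics.snapshot("top");P=cloud("top",d);cv2.imwrite("pics/top2.png",im)
for x in(520,540,580,620,655): 
    m=(d>0)&(abs(P[...,0]-x)<5)&(abs(P[...,1]-40)<60)&(P[...,2]<300);print(x,np.median(P[m][:,2]))
print([a for a in optics.search_frame("side","rocker_red_end")[:1]])
to(440.5,-299,75)
E
```

```text
time: 6.25
tool_pos: [439.1, -300.7, 169.8]
tcp_rot: [-180.0, -0.1, -69.5]
ft_force: [0.0, 0.2, 0.1]
finger_gap: 0.1
time: 6.45
tool_pos: [439.4, -299.8, 169.4]
tcp_rot: [-180.0, -0.0, -74.7]
ft_force: [0.9, 0.7, 0.1]
finger_gap: -0.2
520 117.65645501757035
540 117.53585971729251
580 118.14110517191318
620 116.7804076906807
655 116.75530677944403
[{'at': [465.6, 18.6, 101.5], 'score': 0.57}]
t 6.55 pos [ 440.  -298.3  169.3] rot [-1.7999e+02  1.0000e-02 -7.4320e+01] f [ 0.6 -0.6  0.4] gap 0.3 shift [ 0.8 -0.3 94.3]
```

```bash
python3 -m pendant '[[0,0,0,40,0],[0,0,0,35,0],[0,0,0,17,0],[0,0,0,3,0],[0,0,0,0,0]]'; for i in 1 2 ; do python3 -m pendant '[[0,0,0,2,0],[0,0,0,2,0]]'; done;  python3 -m pendant '[[0,0,0,2,0],[0,0,0,2,0]]'
```

```text
time: 7.05
tool_pos: [440.1, -297.7, 74.3]
tcp_rot: [180.0, 0.0, -74.3]
ft_force: [0.0, -0.1, 0.3]
finger_gap: 0.4
time: 7.25
tool_pos: [441.1, -299.3, 72.0]
tcp_rot: [-179.9, -0.2, -74.4]
ft_force: [0.5, -0.2, 0.0]
finger_gap: 0.2
time: 7.45
tool_pos: [440.2, -298.9, 66.8]
tcp_rot: [-180.0, -0.1, -74.4]
ft_force: [-0.4, -0.3, -0.8]
finger_gap: 0.2
time: 7.65
tool_pos: [439.9, -298.3, 62.5]
tcp_rot: [-180.0, 0.0, -74.4]
ft_force: [0.0, 3.9, 5.1]
finger_gap: 0.2
```

```bash
python3 -m pendant '[[0,0,0,2,0],[0,0,0,1,0]]'; python3 -m pendant '[[0,0,0,1,0],[0,0,0,1,0]]';  python3 -m pendant '[[0,0,0,1,0],[0,0,0,0,0]]'
```

```text
time: 7.85
tool_pos: [439.9, -298.2, 59.3]
tcp_rot: [-180.0, 0.0, -74.4]
ft_force: [-1.4, 3.0, 4.4]
finger_gap: -0.2
time: 8.05
tool_pos: [439.9, -298.4, 57.3]
tcp_rot: [-180.0, 0.0, -74.4]
ft_force: [-1.0, 4.3, 4.0]
finger_gap: 0.2
time: 8.25
tool_pos: [440.0, -298.5, 56.9]
tcp_rot: [-180.0, 0.0, -74.4]
ft_force: [-2.9, 5.4, 9.7]
finger_gap: -0.3
```

```bash
python3 -m pendant '[[0,0,0,0.5,0],[0,0,0,0,0]]'; python3 -m pendant '[[0,0,0,-10,0],[0,0,0,-45,0],[0,0,0,-40,0],[0,0,0,0,0]]'
python3 - <<'E'
from h import *
im,d=optics.snapshot("side");cv2.imwrite("pics/side2.png",cv2.resize(im[90:260,240:460],(800,618))[:600])
to(469.5,73,125)
E
```

```text
time: 8.45
tool_pos: [440.0, -298.6, 56.9]
tcp_rot: [-180.0, 0.0, -74.4]
ft_force: [-5.7, 6.0, 13.7]
finger_gap: -0.0
time: 8.85
tool_pos: [443.1, -301.6, 158.1]
tcp_rot: [-179.6, -0.6, -74.5]
ft_force: [1.2, -0.4, 0.1]
finger_gap: -0.1
t 8.9 pos [ 442.  -300.7  155. ] rot [-179.76   -0.39  -74.45] f [-0.8 -0.3  0.3] gap 0.0 shift [-352.9 -126.6   28.1]
```

View pics/side2.png

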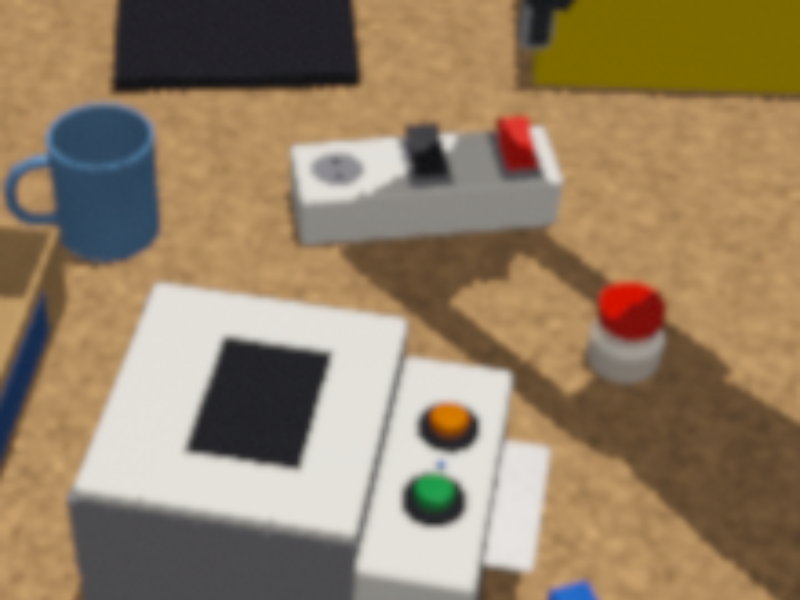

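The crop shows the cover shut. The red rocker (517,145) now tilts the same way as the black one, so it is on. Next is the green key.

```bash
python3 -m pendant '[[0,-44,-16,0,0],[0,-44,-16,0,0],[0,-44,-16,0,0],[0,-44,-16,0,0],[0,-44,-16,0,0],[0,-44,-16,0,0],[0,-44,-16,0,0],[0,-42,-16,0,0],[0,0,0,0,0],[0,0,0,0,0]]'
python3 - <<'E'
from h import *
to(469,73.3,104)
E
```

```text
time: 9.9
tool_pos: [468.6, 73.7, 149.7]
tcp_rot: [179.9, -0.0, -74.3]
ft_force: [0.7, -0.2, 0.5]
finger_gap: -0.1
t 9.9 pos [468.6  73.7 149.7] rot [ 1.799e+02 -1.000e-02 -7.427e+01] f [ 0.7 -0.2  0.5] gap -0.1 shift [ 0.5 -0.3 45.7]
```

```bash
python3 -m pendant '[[0,0,0,30,0],[0,0,0,14,0],[0,0,0,2,0],[0,0,0,2,0],[0,0,0,2,0],[0,0,0,0,0]]'; python3 -m pendant '[[0,0,0,2,0],[0,0,0,2,0],[0,0,0,0,0]]';  python3 -m pendant '[[0,0,0,1,0],[0,0,0,0,0]]'
```

```text
time: 10.5
tool_pos: [469.8, 72.7, 101.4]
tcp_rot: [-179.9, -0.0, -74.5]
ft_force: [-0.7, 0.5, -0.3]
finger_gap: 0.2
time: 10.8
tool_pos: [470.0, 72.9, 97.4]
tcp_rot: [-179.9, -0.0, -74.4]
ft_force: [1.0, -0.9, 3.3]
finger_gap: 0.2
time: 11.0
tool_pos: [470.0, 72.9, 96.3]
tcp_rot: [-179.9, -0.0, -74.4]
ft_force: [2.9, -2.2, 3.7]
finger_gap: 0.2
```

```bash
python3 -m pendant '[[0,0,0,1,0],[0,0,0,0,0]]'; python3 -m pendant '[[0,0,0,0.7,0],[0,0,0,0,0]]';  python3 -m pendant '[[0,0,0,0.7,0],[0,0,0,0,0]]'
```

```text
time: 11.2
tool_pos: [470.0, 72.9, 95.2]
tcp_rot: [-179.9, -0.0, -74.4]
ft_force: [3.6, -1.8, 4.5]
finger_gap: 0.0
time: 11.4
tool_pos: [470.0, 72.9, 95.0]
tcp_rot: [-179.9, -0.0, -74.4]
ft_force: [1.5, -1.7, 8.7]
finger_gap: 0.2
time: 11.6
tool_pos: [470.0, 72.9, 94.9]
tcp_rot: [-179.9, -0.0, -74.4]
ft_force: [-2.1, -2.0, 14.7]
finger_gap: 0.1
```

The key is at its hard stop: z 94.9, 5 mm of travel, 14.7 N. I'll let it up and back away so the cameras can check.

```bash
python3 -m pendant '[[0,0,0,-10,0],[0,0,0,-40,0],[0,0,0,-40,0],[0,35,0,-20,0],[0,45,10,0,0],[0,45,10,0,0],[0,45,10,0,0],[0,0,0,0,0],[0,0,0,0,0],[0,0,0,0,0]]'
python3 - <<'E'
from h import *
im0=cv2.imread("pics/top0.png")
im,d=optics.snapshot("top");P=cloud("top",d)
hsv=cv2.cvtColor(im,cv2.COLOR_BGR2HSV)
for n,lo,hi in(("green",(40,80,40),(85,255,255)),("orange",(5,120,80),(22,255,255))):
    m=(cv2.inRange(hsv,lo,hi)>0)&(P[...,0]>440)&(P[...,0]<500)&(P[...,1]>-20)&(P[...,1]<110)&(d>0);print(n,P[m].mean(0).round(1),m.sum())
m=(d>0)&(abs(P[...,2]-45)<5)&(P[...,0]>380)&(P[...,0]<650)&(P[...,1]>-400)&(P[...,1]<-200)
print("block",cv2.minAreaRect(P[m][:,:2].astype(np.float32)))
for x in(520,580,655):
    m=(d>0)&(abs(P[...,0]-x)<5)&(abs(P[...,1]-40)<60)&(P[...,2]<200);print(x,np.median(P[m][:,2]))
for n in("stapler","clip_jar"):print(n,[a["at"] for a in optics.search_frame("top",n)[:1]])
cv2.imwrite("pics/top3.png",im[60:360,180:520]); to(0,0,0)
s,_=optics.snapshot("side");cv2.imwrite("pics/side3.png",s)
E
```

```text
time: 12.6
tool_pos: [485.4, -97.8, 202.7]
tcp_rot: [179.9, 0.1, -74.4]
ft_force: [-0.9, -0.4, 0.2]
finger_gap: 0.0
green [469.1  73.2  99. ] 51
orange [466.6  12.7  99.3] 43
block ((512.5367431640625, -299.21142578125), (200.685546875, 69.80905151367188), 15.647404670715332)
520 117.64793779259742
580 117.7346866911945
655 117.0128726182345
stapler [[361.0, 141.1, 41.2]]
clip_jar [[355.2, -144.2, 56.7]]
t 12.75 pos [485.9 -97.5 203.2] rot [ 1.7998e+02  3.0000e-02 -7.4330e+01] f [0.3 0.  0.2] gap 0.6 shift [-225.   441.4  203.5]
```

View pics/side3.png

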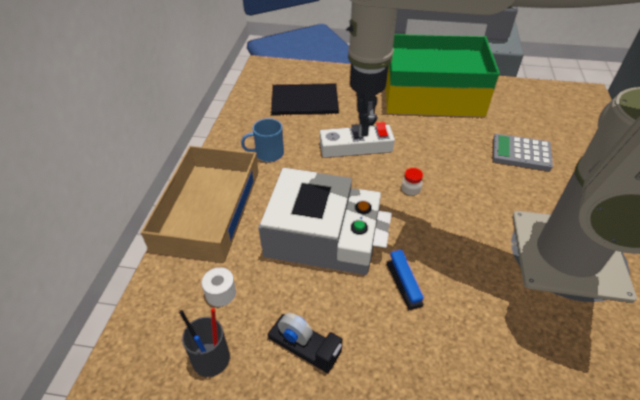

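The final side view shows the cover shut (311,200), both keys up, everything else in place, and the arm free in the air at z 203. Handing in.

```bash
python3 -c "
from bench import hand_in
print(hand_in())"
```

```text
the job is handed in; nothing more can be done
None
```

I did the three pushes in the order asked and handed the job in at about 12.8 s of the 51 s allowed. The hand-in gave no verdict.

- **Cover:** I pushed it down to its hard stop at z = 116.7 mm with 27 N. Depth readings afterwards put it flat at about 117–118 mm, so it stayed shut.
- **Red rocker:** the raised end went down to its stop at 56.9 mm with about 14 N. In the picture it now tilts like the black rocker, so it is on. I did not push the black rocker.
- **Power block:** it moved by less than 1 mm and 0.2° between the first and last measurements, which is within measuring error.
- **Green key:** I pressed it the full 5 mm to its stop at 94.9 mm with 14.7 N. It came back to its starting height, measured at about 99 mm. The orange key is still up.

**One check disagreed:** the detector's top-camera position for the jar shifted by about 9 mm. The jar sits at the same pixels in the side view as before, and the arm never came near it, so I put this down to detector error. The last red-rocker search in the side view returned a wrong match on the printer's keys, so I relied on the picture and the push depth instead.

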